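Find and seat the rocking canister lid

ROBOT

A 6-joint arm with a two-finger parallel gripper is mounted at the origin on a cart in front of the work surface, level with it; the furniture and walls round the work are solid. World frame = base frame: x ahead of the robot, y to its left, z up, the work surface at z = 0. Lengths are in m, angles in rad, forces in N, time in s.
With the tool pointing down it reaches from about 0.35 to 0.975 m from the base axis. Payload 4.9 kg.
Tool frame: the origin (TCP) lies at the very end of the fingers, on their centre line; the grasp point (between the pads) lies 19 mm behind it (pinch_z is the distance from the TCP to the grasp point, in m); z points along the fingers, y is the line along which they close (so a half turn about z gives the same grasp; the last joint's range is limited). The gripper opens to 85 mm and grips with 20 to 120 N. Pads are 22 mm wide; open, the fingers measure 114 mm over their backs; the gripper's body (76 mm by 85 mm) begins 54 mm behind the grasp point. The pads swing forward as they close: fully open they stand 13 mm farther back than shut.
Start: joints at [1.222, 0.053, 1.613, -0, 1.476, -0.119], TCP at [0.142, 0.609, 0.231] pointing down, gripper open.
Joint ranges: [-3.01, 3.01], [-1.01, 2.22], [0.06, 2.58], [-1.02, 4.17], [0.09, 2.62], [-3.14, 3.14]. Speed limits (rad/s): [2.57, 2.57, 3.14, 3.14, 3.14, 3.14].

INTERFACE

Orientations are given as a unit quaternion [w, x, y, z].
In Python, from plant import * gives the robot as it stands. The module is installed in compiled form; this text tells all that it offers.
- The arm moves only by the tool play_rows, never from a script. Its arguments are lists of equal length, an entry for each row: "linear": the shift along the world's x, y, z in m, a list of three; "turn": the turn about the world's z in degrees. A call has 1 to 8 rows; each row shifts and turns the commanded pose from where the row before left it; what a row does not reach is not made up. A row lasts 1/8 s, in which the tool goes at most 62.5 mm and 10.7 degrees, less where a joint would pass 70% of its speed; a pose out of reach is approached as far as the arm can. A call is refused whole if a number of a shift passes 0.0625 or a number of a turn 10.7, either way. A call with a gripper value outside its range is refused whole. "hand" is the finger opening in m, from 0 to 0.0854, set as the call begins (left out, the last holds). The fingers move at their own pace and stop on an object; the grip force is fixed at half the most. Time passes only in rows, so rows that do not move let the fingers close. It gives the time, the measured TCP pose, the force, the opening and the grip force at its end, in the units of the state.
- state(): the state, without advancing time (a new reading comes with each control period).
- grab_frame(name): name is "scene" or "top" or "wrist"; returns the picture (480x640x3 uint8, red, green, blue); there is no depth.
- camera_info(name): a dict with "camera_matrix" (3x3 intrinsics, pixels), "distortion" ([k1, k2, p1, p2, k3] as OpenCV has them; the pictures are not rectified), "origin" and "attitude" of the camera in the world; the wrist camera has in their place "mount" (4x4, takes a point from camera to tool coordinates, whose origin is the TCP and whose axes are the flange's). Camera axes: x right, y down, z forward; pixel columns grow to the right and rows downward; lengths in m; the calibration is good to about 2 mm. A picture is of the moment at which its call begins: read the wrist's pose just before it. camera_info takes no time and is no camera call.
- job_done(): hands the job in; it is judged then, once.
Trained networks look in the newest picture that a camera, given by its name, has taken for a name from the list of things; names that differ only in an ending like _2 or _b are one class to them, and where a whole thing is asked for, a point or a joint stands for the part that bears it (a point fixed in the world has none). Each returns a list of dicts, best first, with "p" (0 to 1); they miss things now and then, are a little off and sometimes report something else, mostly with a low value. They report only what shows in the picture. A call takes as long as a camera call.
- trace(camera, thing): "region" (480x640 bool, what is visible of it) and "location" ([column, row] in pixels, amid what is visible of it).
The state is a dict: "time": time; "joint_pos": joint angles; "joint_vel": joint speeds; "joint_efforts": joint torques, N m; "tool_pos": TCP position; "tool_rot": TCP orientation; "contact_force": force on the tool from outside, world axes, zero at the start; "ft_torque": the same for the moment, N m; "gripper_width": opening from 0.0 (shut) to 1.0 (fully open); "grasp_force": force on a finger pad.
Only numpy, scipy, OpenCV 4.12 (cv2) and the standard library are available. Lean on these libraries where they do the work, as an engineer would, in place of code of your own. Each camera call takes 0.05 s, during which the arm holds its last target. There are 200 camera calls.

TASK

One of the four wooden lids on the ingredient canisters is not seated. Press on the flat of the lids, to one side of the rib, until you find the one that rocks under your fingertips; then push its rib round clockwise (seen from above) until the lid drops into its notches and sits fully home. Lift no lid, leave the other three lids seated, and do not disturb the other things on the counter.

Things in the scene. Friction and masses are not known exactly. Their poses are not given: they have to be found in the camera images.
- lid_a: one of four identical wooden lids: a round disc 96 mm across with a straight upright rib across its middle, 84 mm long, 10 mm thick, its top 15 mm above the disc's flat top. Origin: on the lid's axis, 4 mm below that flat top; x along the rib (either way round is the same), z up. Hidden under the rib's ends are two lugs, 4 mm deep, that belong in two notches of the canister's rim. About 0.3 kg
- lid_b: lid identical to lid_a
- lid_c: lid identical to lid_a
- lid_d: lid identical to lid_a
- pot_a: white round canister under lid_a, fixed to the counter, 91 mm across, rim 70 mm above its origin at the middle of its base. Canisters stand 0 to 6 mm deep in the counter, so lid heights differ even when seated. Its yaw does not tell where its notches are
- pot_b: canister like pot_a, under lid_b. Of all four: a seated lid has its lugs in the notches and its disc flat on the rim (lid origin 70 mm above the canister's origin); it does not rock when pressed and turns no more than about 6 degrees either way
- pot_c: canister like pot_a, under lid_c. Of all four: the one unseated lid stands level on its two lugs, 4 mm higher than seated. Pressed with 1 to 5 N on the flat beside the rib, 30 mm out from the rib's middle, it tips 4 to 6 degrees about the rib's line; let go, it comes back roughly level. Pressed on the rib it does not tip
- pot_d: canister like pot_a, under lid_d. Of all four: the unseated lid is turned 15 to 46 degrees clockwise seen from above (push the rib's sides near its ends with a few N; both ends at once is smoothest) until its lugs come over the notches; it drops 4 mm by its own weight and soon turns no further; if only one side drops, turn on a little. It stays centred within 2 mm
- jam_jar_0: bystander: small jam jar, 45 mm across, 50 mm tall; origin at the middle of its underside
- jam_jar_1: bystander: small jam jar, 45 mm across, 50 mm tall; origin at the middle of its underside
- jam_jar_2: bystander: small jam jar, 45 mm across, 50 mm tall; origin at the middle of its underside
- service_bell: bystander: domed counter bell, 62 mm across, 48 mm tall; origin at the middle of its underside
- kitchen_timer: bystander: upright white timer, 32x65x64 mm; origin at the middle of its underside
- label_tape: bystander: roll of brown tape lying flat, 93 mm across, 48 mm tall; origin at the middle of its underside

How it is judged:
On the way, in this order (a step that is already met when the one before it is completed fails the run):
1. the unseated lid is tipped by pressing on it (((angle between lid_a's own z axis and vertical above 0.04 rad and contact force between the fingers and lid_a above 0.2 N) or (angle between lid_b's own z axis and vertical above 0.04 rad and contact force between the fingers and lid_b above 0.2 N) or (angle between lid_c's own z axis and vertical above 0.04 rad and contact force between the fingers and lid_c above 0.2 N) or (angle between lid_d's own z axis and vertical above 0.04 rad and contact force between the fingers and lid_d above 0.2 N))), for 0.05 s.
2. all four lids lie home, flat on their rims (z of lid_a in the frame of pot_a below 0.0715 m and angle between each of lid_a, lid_b, lid_c, lid_d's own z axis and vertical below 0.02 rad and horizontal distance between lid_a and pot_a below 0.005 m and z of lid_b in the frame of pot_b below 0.0715 m and horizontal distance between lid_b and pot_b below 0.005 m and z of lid_c in the frame of pot_c below 0.0715 m and horizontal distance between lid_c and pot_c below 0.005 m and z of lid_d in the frame of pot_d below 0.0715 m and horizontal distance between lid_d and pot_d below 0.005 m), for 0.2 s.
At the end, for the whole second after the job is handed in: All four lids lie seated on their canisters: origin less than 71.5 mm above the canister's origin, tilted less than 0.02 rad, within 5 mm of the canister's axis, at rest (all of step 2 and linear speed of each of lid_a, lid_b, lid_c, lid_d below 0.02 m/s); the robot touches nothing.
It fails at once if a lid is lifted off its canister (z of lid_a in the frame of pot_a above 0.08 m or z of lid_b in the frame of pot_b above 0.08 m or z of lid_c in the frame of pot_c above 0.08 m or z of lid_d in the frame of pot_d above 0.08 m).
It fails at once if one of the other things on the counter is pushed more than 20 mm or knocked over (distance of any of jam_jar_0, jam_jar_1, jam_jar_2, service_bell, kitchen_timer, label_tape from where it was at the start of the episode above 0.02 m or angle between any of jam_jar_0, jam_jar_1, jam_jar_2, service_bell, kitchen_timer, label_tape's own z axis and vertical above 0.4 rad).
It also fails if it takes over 61 s, if anything falls off the work surface, if the arm or the gripper's body presses on something with over 40 N, if the wrist force passes 120 N, or if a joint passes its speed limit or range.

## Working session

There is one attempt and no reset: what is moved stays moved. The work goes in short steps, Python scripts to look and compute and a tool call to move; the robot and the scene stay as the last step left them, time stands still between calls to the robot, and variables do not carry over. Pictures are saved under pics/ and viewed, at most 10 in all, crops included, and the job is handed in when it is done.

Besides the shell and the picture viewer there is one more tool, called after "Call:" as a command line: name --pt "numbers of a row" for each row, then --argument value for the rest. play_rows: Moves the arm, as the interface text tells. Its arguments: {"type":"object","properties":{"linear":{"type":"array","items":{"type":"array","items":{"type":"number"}}},"turn":{"type":"array","items":{"type":"number"}},"hand":{"type":"number"}},"required":["linear","turn"]}

```bash
mkdir -p pics; cat > h.py <<'E'
from plant import *
import numpy as np, cv2
from scipy.spatial.transform import Rotation as R
def cam(name):
    c=camera_info(name); K=np.array(c["camera_matrix"]); D=np.array(c["distortion"])
    if "mount" in c:
        s=state(); q=s["tool_rot"]; T=np.eye(4); T[:3,:3]=R.from_quat([q[1],q[2],q[3],q[0]]).as_matrix(); T[:3,3]=s["tool_pos"]
        M=T@np.array(c["mount"]); return K,D,M[:3,3],M[:3,:3]
    a=np.array(c["attitude"]); 
    A=a if a.shape==(3,3) else R.from_quat([a[1],a[2],a[3],a[0]]).as_matrix()
    return K,D,np.array(c["origin"]),A
def px2w(cm,px,z):
    K,D,o,A=cm
    n=cv2.undistortPoints(np.array(px,float).reshape(-1,1,2),K,D).reshape(-1,2)
    d=np.c_[n,np.ones(len(n))]@A.T
    return o+d*((z-o[2])/d[:,2])[:,None]
def w2px(cm,P):
    K,D,o,A=cm
    p=(np.atleast_2d(P)-o)@A
    return cv2.projectPoints(p,np.zeros(3),np.zeros(3),K,D)[0].reshape(-1,2)
def save(im,f): cv2.imwrite(f,im[:,:,::-1])
E
python3 - <<'E'
from h import *
for n in("top","scene"):
    c=camera_info(n);print(n,c["origin"],c["attitude"],np.array(c["camera_matrix"])[0])
print(camera_info("wrist")["mount"]); s=state(); print(s)
im=grab_frame("top");save(im,"pics/top.png")
cm=cam("top")
for t,z in(("lid_a",.085),("pot_a",.07),("jam_jar_0",.05),("service_bell",.04),("kitchen_timer",.064),("label_tape",.048)):
    for r in trace("top",t):
        m=r["region"]; print(t,round(r["p"],2),np.round(r["location"]),m.sum(),px2w(cm,r["location"],z).round(3))
save(grab_frame("scene"),"pics/scene.png")
E
```

```text
top [ 0.3964921  -0.05546121  0.97684542] [ 0.04518817 -0.69557881  0.71633727 -0.03144937] [496.71686552   0.         323.60894273]
scene [0.31038649 0.56383479 0.68197386] [ 0.06411533 -0.12697925  0.90823912 -0.39353169] [544.47317114   0.         314.40085969]
[[ 5.84890940e-04 -9.52725373e-01 -3.03832225e-01  7.74571049e-02]
 [ 9.99999566e-01  3.36827330e-04  8.68856956e-04 -5.96625885e-04]
 [-7.25443070e-04 -3.03832602e-01  9.52725157e-01 -1.41948095e-01]
 [ 0.00000000e+00  0.00000000e+00  0.00000000e+00  1.00000000e+00]]
{'time': 0.0, 'joint_pos': array([ 1.22199987e+00,  5.33449513e-02,  1.61428165e+00, -5.70626451e-06,
        1.47598045e+00, -1.18987770e-01]), 'joint_vel': array([ 0.00099339, -0.00016787,  0.001305  ,  0.00068425,  0.00153494,
        0.00019354]), 'joint_efforts': array([-1.01888570e-03, -3.93691671e+01, -3.70169950e+01, -8.96865072e-05,
        6.87075168e-03,  1.77015232e-05]), 'tool_pos': array([0.14215245, 0.60799059, 0.23007777]), 'tool_rot': array([-2.30671100e-04,  1.14651336e-01,  9.93405283e-01, -9.80432603e-04]), 'contact_force': array([-0.37363359, -0.23862343,  0.0538964 ]), 'ft_torque': array([ 0.03520805,  0.00012712, -0.03596591]), 'grasp_force': 0.0, 'gripper_width': 0.997254925679243}
lid_a 0.98 [373. 261.] 2217 [[ 0.462 -0.127  0.085]]
lid_a 0.9 [297. 239.] 2110 [[0.506 0.008 0.085]]
lid_a 0.72 [456. 221.] 2124 [[ 0.53  -0.28   0.085]]
lid_a 0.55 [225. 277.] 2108 [[0.442 0.139 0.085]]
pot_a 0.79 [433. 237.] 138 [[ 0.504 -0.24   0.07 ]]
pot_a 0.57 [246. 285.] 67 [[0.427 0.105 0.07 ]]
jam_jar_0 0.95 [251. 205.] 484 [[0.579 0.097 0.05 ]]
jam_jar_0 0.9 [283. 304.] 477 [[0.389 0.04  0.05 ]]
jam_jar_0 0.84 [376. 200.] 511 [[ 0.582 -0.141  0.05 ]]
service_bell 0.86 [314. 308.] 771 [[ 0.382 -0.018  0.04 ]]
service_bell 0.46 [298. 239.] 2141 [[0.512 0.009 0.04 ]]
kitchen_timer 0.96 [215. 204.] 636 [[0.58  0.163 0.064]]
label_tape 0.7 [456. 290.] 824 [[ 0.406 -0.282  0.048]]
```

View pics/top.png

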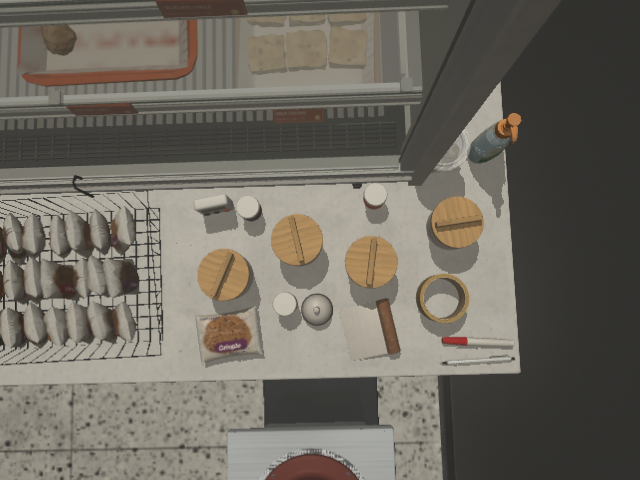

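View pics/scene.png

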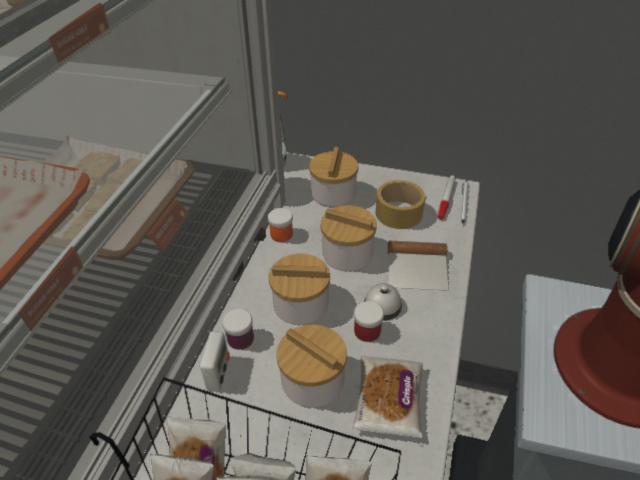

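The top view shows the four lids at pixels (224,275), (297,240), (371,262) and (458,222). The scene view shows the case behind them and the bystanders between them. Next I measure each lid's centre and rib yaw.

```bash
cat > rect.py <<'E'
from h import *
S=2000. # px/m
def patch(im,cm,c,z,half=.065):
    n=int(2*half*S); u,v=np.meshgrid(np.arange(n),np.arange(n))
    # image up=+x, image left=+y
    P=np.stack([c[0]+half-v/S,c[1]+half-u/S,np.full(u.shape,z)],-1).reshape(-1,3)
    m=w2px(cm,P).reshape(n,n,2).astype(np.float32)
    return cv2.remap(im,m[...,0],m[...,1],cv2.INTER_CUBIC)
def ribyaw(p):
    g=cv2.GaussianBlur(cv2.cvtColor(p,cv2.COLOR_RGB2GRAY),(5,5),0)
    l=cv2.createLineSegmentDetector().detect(g)[0].reshape(-1,4); out=[]
    for a,b,c,d in l:
        L=np.hypot(c-a,d-b)
        if L>.05*S:
            out.append((round(float(L/S*1000)),round(float(np.degrees(np.arctan2(a-c,b-d))%180),1),round(float(a)),round(float(b)),round(float(c)),round(float(d))))
    return out
def centre(cm,region,z=.074):
    cs,_=cv2.findContours(region.astype(np.uint8),0,1); c=max(cs,key=len).reshape(-1,2)
    w=px2w(cm,c,z)[:,:2].astype(np.float32); (x,y),(a,b),_=cv2.fitEllipse(w*1000)
    return x/1000,y/1000,a,b
E
python3 - <<'E'
from rect import *
rows=[]
for n in("top","scene"):
    im=grab_frame(n); cm=cam(n); row=[]
    L=[r for r in trace(n,"lid_a") if r["p"]>.4 and r["region"].sum()>1000]
    L=sorted([(centre(cm,r["region"])) for r in L],key=lambda c:-c[1])
    for c in L[:4]:
        p=patch(im,cm,c,.088); print(n,np.round(c,4),ribyaw(p)); row.append(p[:,:,::-1][::2,::2])
    while len(row)<4: row.append(row[0]*0)
    rows.append(np.hstack(row))
cv2.imwrite("pics/m.png",np.vstack(rows))
E
```

```text
top [ 0.4469  0.1459 93.4113 97.4346] [(83, 156.4, 101, 210, 168, 57)]
top [5.06700e-01 9.80000e-03 9.17684e+01 9.30824e+01] []
top [ 0.4626 -0.1236 93.5086 94.635 ] []
top [ 0.5302 -0.2839 92.1792 95.0777] [(79, 96.9, 53, 145, 210, 126)]
scene [ 0.4454  0.1541 93.6812 98.6235] [(77, 156.5, 157, 54, 96, 196)]
scene [5.043000e-01 2.210000e-02 9.437420e+01 1.034619e+02] [(78, 12.2, 112, 52, 145, 205)]
scene [  0.4605  -0.1155  95.4069 104.4493] []
```

View pics/m.png

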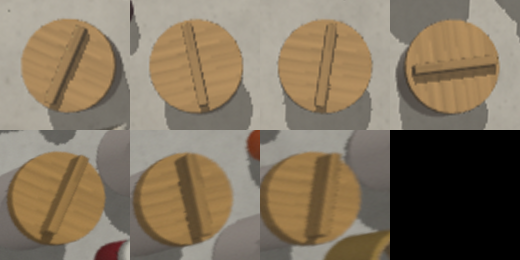

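The rectified patches show the ribs (world yaw): lid 1 about 156°, lid 2 about 12°, lid 3 about 172°, lid 4 about 97°. I'll go to lid 1 first.

Call:
play_rows --pt "0.035 -0.048 0" --pt "0.035 -0.048 0" --pt "0.035 -0.048 0" --pt "0.035 -0.048 0" --pt "0.035 -0.048 0" --pt "0.035 -0.048 0" --pt "0.035 -0.048 0" --pt "0.035 -0.048 0" --turn '[-1.4,-1.4,-1.4,-1.4,-1.4,-1.4,-1.4,-1.4]' --hand 0

```text
time: 1.6
tool_pos: [0.4233, 0.2229, 0.2317]
tool_rot: [0.001, 0.211, 0.977, 0.0]
contact_force: [1.7, 0.2, 0.9]
gripper_width: -0.001
grasp_force: 0.0
```

Call:
play_rows --pt "0 -0.02 0.0" --pt "0 0 0" --pt "0 0 0" --turn '[0,0,0]'

```text
time: 1.98
tool_pos: [0.4222, 0.2051, 0.2314]
tool_rot: [0.0, 0.211, 0.978, 0.0]
contact_force: [-1.0, 0.4, -0.1]
gripper_width: -0.002
grasp_force: 0.0
```

```bash
python3 - <<'E'
from rect import *
s=state();print(s["tool_pos"],s["contact_force"],s["gripper_width"])
cm=cam("wrist");im=grab_frame("wrist");save(im,"pics/w1.png")
for r in trace("wrist","lid_a")[:3]:
    c=centre(cm,r["region"],.076);print(r["p"],np.round(c,4),ribyaw(patch(im,cm,c,.09)))
E
```

```text
[0.42220405 0.20512446 0.23141574] [-1.01541069  0.35737559 -0.08965559] -0.002404615191422086
0.93 [ 0.4436  0.1489 88.0879 95.7484] [(80, 156.6, 83, 200, 147, 52), (76, 156.6, 152, 54, 92, 194), (68, 156.4, 106, 200, 160, 76)]
0.91 [ 0.5348 -0.2358 26.7538 71.3876] [(97, 138.9, 17, 258, 145, 111)]
0.86 [  0.4605  -0.1151  93.834  104.5352] [(98, 139.2, 130, 258, 258, 109), (60, 97.3, 157, 16, 38, 31), (77, 171.1, 87, 213, 111, 61), (78, 171.2, 142, 50, 118, 205)]
```

View pics/w1.png

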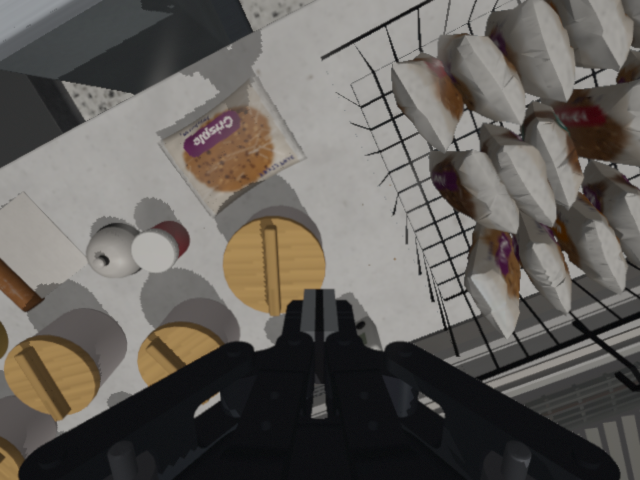

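The wrist view shows lid 1 at (274,266) and the closed fingertips at (320,300). I'll press beside the rib at about (0.459, 0.176).

Call:
play_rows --pt "0.019 -0.015 0" --pt "0.018 -0.015 0" --pt "0 0 -0.045" --pt "0 0 -0.045" --pt "0 0 -0.045" --pt "0 0 -0.012" --pt "0 0 0" --pt "0 0 0" --turn '[0,0,0,0,0,0,0,0]'

```text
time: 3.08
tool_pos: [0.461, 0.1752, 0.0867]
tool_rot: [0.002, 0.211, 0.978, 0.001]
contact_force: [0.1, 0.4, 0.4]
gripper_width: 0.003
grasp_force: 0.0
```

Call:
play_rows --pt "0 0 -0.003" --pt "0 0 -0.003" --pt "0 0 0" --turn '[0,0,0]'

```text
time: 3.45
tool_pos: [0.4593, 0.1745, 0.0782]
tool_rot: [-0.0, 0.211, 0.977, -0.0]
contact_force: [-0.1, 0.4, -0.3]
gripper_width: 0.001
grasp_force: 0.0
```

Call:
play_rows --pt "0 0 -0.002" --pt "0 0 -0.001" --pt "0 0 0" --turn '[0,0,0]'

```text
time: 3.82
tool_pos: [0.4592, 0.1745, 0.0751]
tool_rot: [-0.0, 0.211, 0.977, -0.0]
contact_force: [0.4, 0.7, -0.4]
gripper_width: 0.001
grasp_force: 0.0
```

Call:
play_rows --pt "0 0 -0.001" --pt "0 0 -0.001" --pt "0 0 0" --turn '[0,0,0]'

```text
time: 4.2
tool_pos: [0.4594, 0.1746, 0.0734]
tool_rot: [0.0, 0.211, 0.977, 0.0]
contact_force: [0.5, -0.2, 1.9]
gripper_width: -0.002
grasp_force: 0.3
```

Call:
play_rows --pt "0 0 -0.001" --pt "0 0 -0.001" --pt "0 0 0" --turn '[0,0,0]'

```text
time: 4.58
tool_pos: [0.4595, 0.1746, 0.0733]
tool_rot: [-0.0, 0.211, 0.978, -0.0]
contact_force: [-7.1, -1.5, 12.9]
gripper_width: 0.002
grasp_force: 6.4
```

Lid 1 is firm: no give at z≈0.0733. On to lid 2.

Call:
play_rows --pt "0 0 0.01" --pt "0 0 0.05" --pt "0.014 -0.045 0" --pt "0.014 -0.045 0" --pt "0.0135 -0.045 0" --pt "0 0 -0.04" --pt "0 0 0" --pt "0 0 0" --turn '[0,0,4,4,4,4,0,0]'

```text
time: 5.58
tool_pos: [0.5011, 0.0399, 0.0921]
tool_rot: [0.0, 0.073, 0.997, 0.0]
contact_force: [1.1, 0.1, -0.9]
gripper_width: 0.001
grasp_force: 0.0
```

Call:
play_rows --pt "0 0 -0.004" --pt "0 0 -0.004" --pt "0 0 -0.004" --pt "0 0 0" --pt "0 0 0" --turn '[0,0,0,0,0]'

```text
time: 6.2
tool_pos: [0.5008, 0.0396, 0.0793]
tool_rot: [-0.0, 0.073, 0.997, -0.0]
contact_force: [-0.5, -0.5, 0.1]
gripper_width: -0.0
grasp_force: 0.0
```

Call:
play_rows --pt "0 0 -0.001" --pt "0 0 -0.001" --pt "0 0 0" --turn '[0,0,0]'

```text
time: 6.58
tool_pos: [0.5008, 0.0395, 0.0772]
tool_rot: [-0.0, 0.073, 0.997, -0.0]
contact_force: [0.4, -0.7, -0.3]
gripper_width: -0.002
grasp_force: 0.0
```

Call:
play_rows --pt "0 0 -0.001" --pt "0 0 -0.001" --pt "0 0 0" --turn '[0,0,0]'

```text
time: 6.95
tool_pos: [0.5008, 0.0396, 0.0752]
tool_rot: [-0.0, 0.073, 0.997, 0.0]
contact_force: [0.2, -0.7, -0.0]
gripper_width: -0.002
grasp_force: 0.0
```

Call:
play_rows --pt "0 0 -0.001" --pt "0 0 -0.001" --pt "0 0 0" --turn '[0,0,0]'

```text
time: 7.32
tool_pos: [0.5008, 0.0396, 0.0732]
tool_rot: [-0.0, 0.073, 0.997, -0.0]
contact_force: [-0.5, -0.6, 0.5]
gripper_width: 0.002
grasp_force: 0.0
```

Call:
play_rows --pt "0 0 -0.001" --pt "0 0 -0.001" --pt "0 0 0" --turn '[0,0,0]'

```text
time: 7.7
tool_pos: [0.5008, 0.0396, 0.0712]
tool_rot: [-0.0, 0.073, 0.997, -0.0]
contact_force: [0.1, 0.1, 0.4]
gripper_width: -0.002
grasp_force: 0.0
```

Call:
play_rows --pt "0 0 -0.001" --pt "0 0 -0.001" --pt "0 0 0" --turn '[0,0,0]'

```text
time: 8.07
tool_pos: [0.501, 0.0395, 0.07]
tool_rot: [-0.0, 0.073, 0.997, -0.0]
contact_force: [-2.0, 0.2, 5.2]
gripper_width: 0.002
grasp_force: 2.6
```

Call:
play_rows --pt "0 0 -0.001" --pt "0 0 0" --turn '[0,0]'

```text
time: 8.32
tool_pos: [0.501, 0.0395, 0.07]
tool_rot: [-0.0, 0.073, 0.997, -0.0]
contact_force: [-6.3, 0.1, 11.1]
gripper_width: -0.002
grasp_force: 5.6
```

Lid 2 is firm at z≈0.070. On to lid 3.

Call:
play_rows --pt "0 0 0.01" --pt "0 0 0.053" --pt "-0.011 -0.0445 0" --pt "-0.011 -0.0445 0" --pt "-0.012 -0.0445 0" --pt "0 0 -0.04" --pt "0 0 -0.01" --pt "0 0 0" --turn '[0,0,0,0,0,0,0,0]'

```text
time: 9.32
tool_pos: [0.4663, -0.0934, 0.0807]
tool_rot: [-0.001, 0.073, 0.997, 0.0]
contact_force: [-0.4, 1.5, 0.4]
gripper_width: -0.0
grasp_force: 0.0
```

Call:
play_rows --pt "0 0 -0.001" --pt "0 0 -0.001" --pt "0 0 -0.001" --pt "0 0 0" --turn '[0,0,0,0]'

```text
time: 9.82
tool_pos: [0.467, -0.0939, 0.0785]
tool_rot: [0.0, 0.073, 0.997, -0.0]
contact_force: [0.7, 1.2, -0.3]
gripper_width: -0.001
grasp_force: 0.0
```

Call:
play_rows --pt "0 0 -0.001" --pt "0 0 -0.001" --pt "0 0 0" --turn '[0,0,0]'

```text
time: 10.2
tool_pos: [0.4667, -0.0939, 0.0761]
tool_rot: [-0.0, 0.073, 0.997, 0.0]
contact_force: [-0.3, -0.0, 0.3]
gripper_width: 0.001
grasp_force: 0.0
```

Call:
play_rows --pt "0 0 -0.001" --pt "0 0 -0.001" --pt "0 0 0" --turn '[0,0,0]'

```text
time: 10.58
tool_pos: [0.4668, -0.0939, 0.0742]
tool_rot: [-0.0, 0.073, 0.997, 0.0]
contact_force: [-0.4, -0.2, 0.4]
gripper_width: -0.001
grasp_force: 0.0
```

Call:
play_rows --pt "0 0 -0.001" --pt "0 0 0" --turn '[0,0]'

```text
time: 10.82
tool_pos: [0.467, -0.0939, 0.0734]
tool_rot: [0.0, 0.073, 0.997, 0.0]
contact_force: [-0.8, 0.3, 2.1]
gripper_width: 0.001
grasp_force: 0.4
```

Call:
play_rows --pt "0 0 -0.001" --pt "0 0 0" --turn '[0,0]'

```text
time: 11.08
tool_pos: [0.467, -0.0939, 0.0724]
tool_rot: [0.0, 0.073, 0.997, 0.0]
contact_force: [0.3, 0.8, -0.2]
gripper_width: -0.001
grasp_force: 0.5
```

Call:
play_rows --pt "0 0 -0.001" --pt "0 0 0" --turn '[0,0]'

```text
time: 11.32
tool_pos: [0.4671, -0.0939, 0.0718]
tool_rot: [0.0, 0.073, 0.997, 0.0]
contact_force: [-0.6, 1.2, 4.3]
gripper_width: 0.0
grasp_force: 2.2
```

Call:
play_rows --pt "0 0 -0.001" --pt "0 0 0" --turn '[0,0]'

```text
time: 11.58
tool_pos: [0.4672, -0.094, 0.0716]
tool_rot: [-0.0, 0.073, 0.997, 0.0]
contact_force: [-4.0, 2.1, 9.6]
gripper_width: 0.001
grasp_force: 4.9
```

Lid 3 gives about 2 mm between first contact and firm, so it rocks. I'll lift and measure it close up.

Call:
play_rows --pt "0 0 0.01" --pt "0 0 0.05" --pt "0 0.01 0.05" --pt "0.01 0.03 0.05" --pt "0 0 0" --pt "0 0 0" --pt "0 0 0" --turn '[0,0,0,0,0,0,0]' --hand 0

```text
time: 12.45
tool_pos: [0.4757, -0.0541, 0.2281]
tool_rot: [-0.002, 0.073, 0.997, 0.0]
contact_force: [0.2, 0.4, -0.9]
gripper_width: 0.003
grasp_force: 0.0
```

```bash
cat > look.py <<'E'
from rect import *
import sys
g=np.array([float(sys.argv[2]),float(sys.argv[3])])
cm=cam("wrist");im=grab_frame("wrist");p0=state()["tool_pos"]
print(p0)
r=min(trace("wrist","lid_a")[:6],key=lambda r:np.hypot(*(px2w(cm,r["location"],.078)[0,:2]-g)))
for z in(.07,.074): print(np.round(centre(cm,r["region"],z),4))
p=patch(im,cm,g,.089);l=ribyaw(p);print(l)
q=cv2.resize(p,None,fx=2,fy=2)[:,:,::-1].copy()
S2=lambda w:(int((g[1]+.065-w[1])*4000),int((g[0]+.065-w[0])*4000))
c=centre(cm,r["region"],.07)
cv2.circle(q,S2(c),4,(0,0,255),-1);cv2.imwrite(sys.argv[1],q)
for a in l: # segment mids at rib-top height
    print(np.round([g[0]+.065-(a[3]+a[5])/2/S,g[1]+.065-(a[2]+a[4])/2/S],4))
E
python3 look.py pics/l3.png .4626 -.1236
python3 - <<'E'
from rect import *
im=grab_frame("top");save(im,"pics/top2.png")
E
```

```text
[ 0.4757841  -0.05412076  0.22816874]
[ 0.4629 -0.124  93.938  95.9925]
[ 0.462  -0.1229 92.6869 94.714 ]
[(77, 171.1, 101, 211, 125, 58), (79, 171.1, 132, 53, 108, 208)]
[ 0.4604 -0.1151]
[ 0.4624 -0.1186]
```

View pics/l3.png

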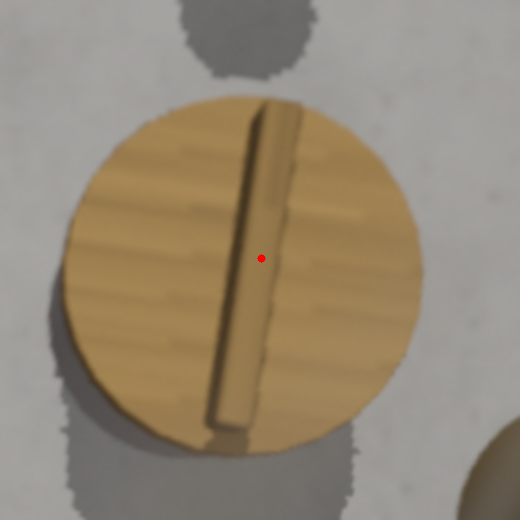

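The close view shows the lid 3 rib running from (283,102) to (233,428). That puts its centre at about (0.4615, -0.123) with yaw 171°. Now I straddle the rib.

Call:
play_rows --pt "-0.007 -0.035 0" --pt "-0.007 -0.034 0" --pt "0 0 -0.04" --pt "0 0 -0.04" --pt "0 0 -0.04" --pt "0 0 0" --pt "0 0 0" --turn '[0,0,0,0,0,0,0]' --hand 0.024

```text
time: 13.48
tool_pos: [0.4635, -0.1234, 0.1115]
tool_rot: [0.001, 0.073, 0.997, -0.0]
contact_force: [0.7, 0.5, 0.4]
gripper_width: 0.279
grasp_force: 0.0
```

Call:
play_rows --pt "-0.001 0 -0.014" --pt "0 0 -0.01" --pt "0 0 -0.006" --pt "0 0 -0.003" --pt "0 0 0" --pt "0 0 0" --turn '[0,0,0,0,0,0]'

```text
time: 14.22
tool_pos: [0.4621, -0.123, 0.0776]
tool_rot: [0.0, 0.073, 0.997, -0.0]
contact_force: [0.8, -0.1, 0.4]
gripper_width: 0.279
grasp_force: 0.0
```

Call:
play_rows --pt "0 0 0" --pt "0 0 0" --pt "0 0 0" --pt "0 0 0" --pt "0 0 0" --pt "0 0 0" --pt "0 0 0" --pt "0 0 0" --turn '[-4,-4,-4,-4,-4,-4,-4,0]'

```text
time: 15.22
tool_pos: [0.4621, -0.123, 0.0777]
tool_rot: [0.0, 0.312, 0.95, -0.0]
contact_force: [0.1, -0.3, 0.3]
gripper_width: 0.282
grasp_force: 0.0
```

Call:
play_rows --pt "0 0 0" --pt "0 0 0" --pt "0 0 0" --pt "0 0 0" --pt "0 0 0" --turn '[-4,-4,-4,-3,0]'

```text
time: 15.85
tool_pos: [0.462, -0.123, 0.0776]
tool_rot: [0.0, 0.433, 0.902, -0.0]
contact_force: [0.2, 0.3, 0.7]
gripper_width: 0.279
grasp_force: 1.1
```

```bash
cat > t.py <<'E'
from rect import *
import sys
s=state();print(s["time"],s["contact_force"].round(1),s["ft_torque"].round(2),s["grasp_force"])
im=grab_frame("scene");cm=cam("scene")
p=patch(im,cm,(.4615,-.123),.088)
im2=grab_frame("top");q=patch(im2,cam("top"),(.4615,-.123),.088)
print(ribyaw(p),ribyaw(q)); cv2.imwrite(sys.argv[1],cv2.resize(np.hstack([p,q]),None,fx=1.4,fy=1.4)[:,:,::-1])
E
python3 t.py pics/t1.png
```

```text
15.85 [0.2 0.3 0.7] [0.01 0.03 0.06] 1.1479114461690187
[] []
```

View pics/t1.png

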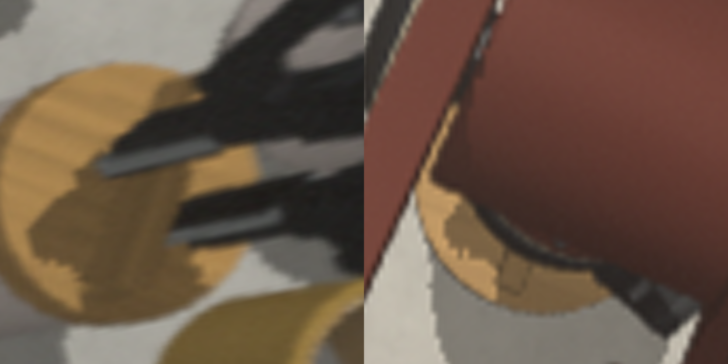

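The fingers are now driving the rib, with torque at 0.06 N·m. I keep turning clockwise.

Call:
play_rows --pt "0 0 0" --pt "0 0 0" --pt "0 0 0" --pt "0 0 0" --turn '[-3,-3,-2,0]'

```text
time: 16.45
tool_pos: [0.4621, -0.123, 0.0775]
tool_rot: [0.0, 0.495, 0.869, 0.0]
contact_force: [0.2, -0.1, 1.9]
gripper_width: 0.282
grasp_force: 1.9
```

```bash
cat > s.py <<'E'
from plant import *
s=state();print(s["contact_force"].round(1),s["ft_torque"].round(3),round(s["grasp_force"],1),s["joint_pos"].round(2)[5])
E
python3 s.py
```

```text
[ 0.2 -0.1  1.9] [0.014 0.027 0.039] 1.9 -0.95
```

Call:
play_rows --pt "0 0 0" --pt "0 0 0" --pt "0 0 0" --pt "0 0 0" --turn '[-3,-3,-2,0]'

```text
time: 16.95
tool_pos: [0.462, -0.123, 0.0775]
tool_rot: [0.0, 0.554, 0.832, 0.0]
contact_force: [0.2, 0.5, 2.4]
gripper_width: 0.282
grasp_force: 2.1
```

```bash
python3 s.py
```

```text
[0.2 0.5 2.4] [-0.028 -0.003  0.056] 2.1 -0.81
```

Call:
play_rows --pt "0 0 0.001" --pt "0 0 0.001" --pt "0 0 0" --pt "0 0 0" --turn '[-2,-2,-2,0]'

```text
time: 17.45
tool_pos: [0.4616, -0.123, 0.0792]
tool_rot: [-0.0, 0.598, 0.802, -0.0]
contact_force: [-1.4, -0.3, -0.5]
gripper_width: 0.282
grasp_force: 0.5
```

```bash
python3 s.py
```

```text
[-1.4 -0.3 -0.5] [-0.033  0.164  0.031] 0.5 -0.71
```

Call:
play_rows --pt "0 0 0" --pt "0 0 0" --pt "0 0 0" --pt "0 0 0" --turn '[-2,-2,-2,0]'

```text
time: 17.95
tool_pos: [0.4619, -0.1229, 0.0793]
tool_rot: [0.0, 0.639, 0.769, 0.0]
contact_force: [0.5, 0.5, -2.0]
gripper_width: 0.281
grasp_force: 1.1
```

```bash
python3 s.py
```

```text
[ 0.5  0.5 -2. ] [-0.014 -0.029  0.044] 1.1 -0.6
```

Call:
play_rows --pt "0 0 0" --pt "0 0 0" --pt "0 0 0" --pt "0 0 0" --turn '[-2,-2,-2,0]'

```text
time: 18.45
tool_pos: [0.4619, -0.1229, 0.0793]
tool_rot: [0.0, 0.678, 0.735, 0.0]
contact_force: [0.8, 1.0, -1.1]
gripper_width: 0.277
grasp_force: 2.8
```

```bash
python3 s.py
```

```text
[ 0.8  1.  -1.1] [ 0.033 -0.121  0.071] 2.8 -0.5
```

```bash
python3 t.py pics/t2.png
```

```text
18.45 [ 0.8  1.  -1.1] [ 0.03 -0.12  0.07] 2.8342629340477288
[] [(59, 156.2, 48, 107, 0, 216), (58, 156.1, 94, 0, 47, 107), (68, 156.3, 46, 124, 101, 0)]
```

View pics/t2.png

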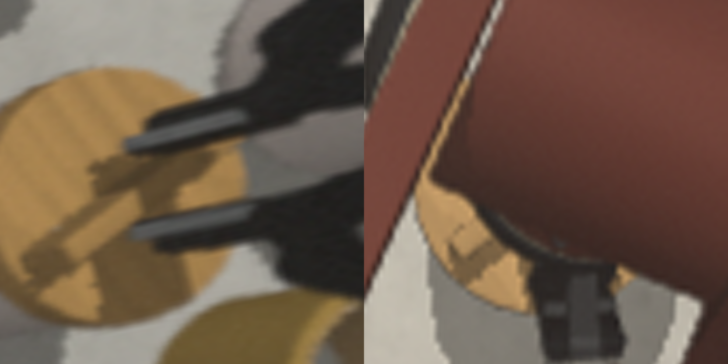

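The image shows the rib turned about 45° (now near yaw 126°). I'll go on in small steps.

Call:
play_rows --pt "0 0 0" --pt "0 0 0" --pt "0 0 0" --turn '[-2,-2,0]'

```text
time: 18.92
tool_pos: [0.4619, -0.1228, 0.0792]
tool_rot: [0.0, 0.703, 0.711, 0.0]
contact_force: [1.0, 1.5, -1.8]
gripper_width: 0.282
grasp_force: 13.1
```

```bash
python3 s.py
```

```text
[ 1.   1.5 -1.8] [ 0.165 -0.215  0.48 ] 13.1 -0.43
```

Call:
play_rows --pt "0 0 0" --pt "0 0 0" --pt "0 0 0" --turn '[-2,-2,0]'

```text
time: 19.3
tool_pos: [0.4619, -0.1229, 0.0793]
tool_rot: [0.0, 0.727, 0.686, 0.0]
contact_force: [1.2, 1.2, -2.9]
gripper_width: 0.281
grasp_force: 30.8
```

```bash
python3 s.py
```

```text
[ 1.2  1.2 -2.9] [ 0.257 -0.397  1.089] 30.8 -0.36
```

The torque rose to a hard stop, so the lugs are home. I back off to the middle of the slack, lift and check.

Call:
play_rows --pt "0 0 0" --pt "0 0 0" --pt "0 0 0" --pt "0 0 0" --pt "0 0 0" --pt "0 0 0.003" --pt "0 0 0.01" --pt "0 0 0.02" --turn '[4,8,8,8,4,0,0,0]'

```text
time: 20.3
tool_pos: [0.4613, -0.1228, 0.1126]
tool_rot: [-0.001, 0.511, 0.86, -0.0]
contact_force: [-0.0, -0.3, -0.2]
gripper_width: 0.283
grasp_force: 0.0
```

Call:
play_rows --pt "0 0 0.05" --pt "0 0 0.05" --pt "0 0.05 0" --pt "0 0 0" --pt "0 0 0" --pt "0 0 0" --turn '[5,10,10,10,0,0]' --hand 0

```text
time: 21.05
tool_pos: [0.4619, -0.0732, 0.2126]
tool_rot: [0.0, 0.23, 0.973, -0.0]
contact_force: [0.8, 0.3, 0.3]
gripper_width: 0.001
grasp_force: 0.0
```

```bash
python3 look.py pics/l3b.png .4615 -.123
```

```text
[ 0.46179882 -0.07332929  0.21242978]
[ 0.4619 -0.1225 92.8876 96.4864]
[ 0.4609 -0.1214 91.5818 95.13  ]
[(71, 126.8, 68, 184, 183, 99)]
[ 0.4558 -0.1208]
```

View pics/l3b.png

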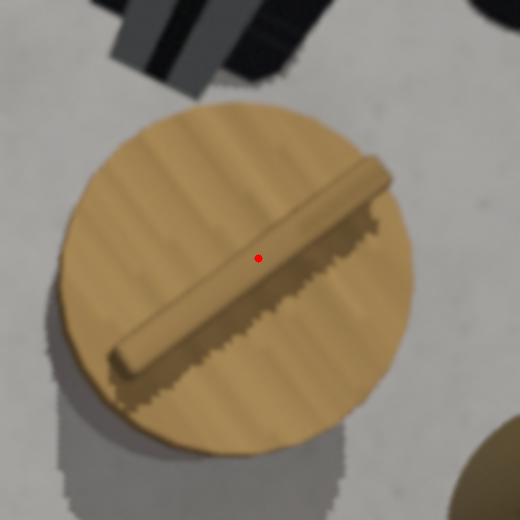

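The rib now runs at 127° and the lid looks level and centred. I'll confirm with a gentle press beside the rib; if seated, the flat should be about 4 mm lower and firm.

Call:
play_rows --pt "0.0235 -0.032 0" --pt "0 0 -0.05" --pt "0 0 -0.05" --pt "0 0 -0.03" --pt "0 0 -0.0055" --pt "0 0 0" --pt "0 0 0" --turn '[0,0,0,0,0,0,0]'

```text
time: 22.02
tool_pos: [0.4868, -0.1056, 0.0789]
tool_rot: [0.002, 0.228, 0.974, -0.0]
contact_force: [0.4, 0.3, 0.5]
gripper_width: -0.002
grasp_force: 0.0
```

Call:
play_rows --pt "0 0 -0.001" --pt "0 0 -0.001" --pt "0 0 0" --pt "0 0 0" --turn '[0,0,0,0]'

```text
time: 22.52
tool_pos: [0.4853, -0.1049, 0.0748]
tool_rot: [0.0, 0.228, 0.974, -0.0]
contact_force: [0.3, 1.0, -0.5]
gripper_width: -0.004
grasp_force: 0.0
```

Call:
play_rows --pt "0 0 -0.001" --pt "0 0 -0.001" --pt "0 0 0" --turn '[0,0,0]'

```text
time: 22.9
tool_pos: [0.4852, -0.1049, 0.0726]
tool_rot: [-0.0, 0.228, 0.974, 0.0]
contact_force: [0.4, -0.2, -0.0]
gripper_width: -0.002
grasp_force: 0.0
```

Call:
play_rows --pt "0 0 -0.001" --pt "0 0 -0.001" --pt "0 0 0" --turn '[0,0,0]'

```text
time: 23.28
tool_pos: [0.4853, -0.1049, 0.0707]
tool_rot: [-0.0, 0.228, 0.974, 0.0]
contact_force: [0.6, -0.2, -0.2]
gripper_width: 0.003
grasp_force: 0.0
```

Call:
play_rows --pt "0 0 -0.001" --pt "0 0 0" --turn '[0,0]'

```text
time: 23.52
tool_pos: [0.4854, -0.105, 0.0699]
tool_rot: [0.0, 0.228, 0.974, -0.0]
contact_force: [0.0, 0.7, 2.0]
gripper_width: 0.002
grasp_force: 0.5
```

Call:
play_rows --pt "0 0 -0.001" --pt "0 0 0" --turn '[0,0]'

```text
time: 23.78
tool_pos: [0.4855, -0.105, 0.0699]
tool_rot: [-0.0, 0.228, 0.974, -0.0]
contact_force: [-3.9, 1.2, 7.5]
gripper_width: 0.003
grasp_force: 3.6
```

Call:
play_rows --pt "0 0 -0.001" --pt "0 0 0" --turn '[0,0]'

```text
time: 24.02
tool_pos: [0.4855, -0.105, 0.0699]
tool_rot: [-0.001, 0.228, 0.974, -0.0]
contact_force: [-6.7, 3.0, 13.3]
gripper_width: 0.003
grasp_force: 6.6
```

It is firm at 0.0699, 4 mm lower than before, so it is seated. I lift clear and hand in.

Call:
play_rows --pt "0 0 0.005" --pt "0 0 0.03" --pt "0 0 0.05" --pt "0 0 0.05" --pt "0 0 0.03" --pt "0 0 0" --pt "0 0 0" --pt "0 0 0" --turn '[0,0,0,0,0,0,0,0]'

```text
time: 25.02
tool_pos: [0.4844, -0.1046, 0.2304]
tool_rot: [-0.002, 0.228, 0.974, 0.0]
contact_force: [-0.9, -0.5, 0.1]
gripper_width: -0.003
grasp_force: 0.0
```

```bash
python3 s.py; python3 -c "
from plant import *
print(job_done())"
```

```text
[-0.9 -0.5  0.1] [ 0.03  -0.006  0.009] 0.0 -1.47
the job is handed in; nothing more can be done
None
```

The rocking lid (third from the left) was turned about 44° clockwise until it dropped 4 mm and pressed firm, and the job was handed in at about 25 s; no verdict came back, and I never pressed the rightmost lid.

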